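# Slide a parts tray up a step onto its locating plate

## Robot

A 7-joint arm with a two-finger parallel gripper is mounted at the origin on a cart in front of the work surface, level with it; the furniture and walls round the work are solid. World frame = base frame: x ahead of the robot, y to its left, z up, the work surface at z = 0. Lengths are in m, angles in rad, forces in N, time in s.
With the tool pointing down it reaches from about 0.4 to 0.85 m from the base axis. Payload 4.5 kg.
Tool frame: the origin (TCP) lies between the finger pads; the fingertips stand 8 mm ahead of it and the grasp point (between the pads) lies 11 mm behind it (r.nose_length is the distance from the TCP to the fingertips, in m); z points along the fingers, y is the line along which they close (so a half turn about z gives the same grasp; the last joint's range is limited). The gripper opens to 85 mm and grips with 20 to 120 N. Pads are 22 mm wide; open, the fingers measure 114 mm over their backs; the gripper's body (76 mm by 85 mm) begins 54 mm behind the grasp point. The pads swing forward as they close: fully open they stand 13 mm farther back than shut.
Start: joints at [1.192, 0.689, -0.195, 1.565, 0.157, 0.902, -0.215], TCP at [0.251, -0.573, 0.239] pointing down, gripper open.
Joint ranges: [-3.01, 3.01], [-0.46, 2.08], [-1.47, 1.51], [0.13, 2.56], [-1, 4.14], [0.04, 2.09], [-2.66, 2.66]. Speed limits (rad/s): [2.57, 2.57, 3.14, 3.14, 3.14, 3.14, 3.14].

## Interface

Orientations are given as a unit quaternion [w, x, y, z].
In Python, from workcell import sensors, imaging, r gives the robot as it stands. The module is installed in compiled form; this text tells all that it offers.
- The arm moves only by the tool arm_command, never from a script. Its arguments are lists of equal length, an entry for each row: "offset": the shift along the world's x, y, z in cm, a list of three; "spin": the turn about the world's z in degrees. In form: {"offset": [[x, y, z], ...], "spin": [spin, ...]}. A call has 1 to 8 rows; each row shifts and turns the commanded pose from where the row before left it; what a row does not reach is not made up. A row lasts 1/10 s, in which the tool goes at most 50 mm and 8.59 degrees, less where a joint would pass 70% of its speed; a pose out of reach is approached as far as the arm can. A call is refused whole if a number of a shift passes 5 or a number of a turn 8.59, either way. A call with a gripper value outside its range is refused whole. "gripper" is the opening, from 0 (shut) to 1 (fully open), set as the call begins (left out, the last holds). The fingers move at their own pace and stop on an object; the grip force is fixed at half the most. Time passes only in rows, so rows that do not move let the fingers close. It gives the time, the measured TCP pose, the force, the opening and the grip force at its end, in the units of the state.
- sensors.read_state(): the state, without advancing time (a new reading comes with each control period).
- imaging.get_image(name): name is "side" or "top"; returns (picture, depth): 480x640x3 uint8, blue, green, red; 480x640 float32, m along the optical axis (not along the pixel's ray), 0 where there is no reading.
- imaging.camera_params(name): a dict with "intrinsics" (3x3 intrinsics, pixels), "cam_to_world" (4x4, takes a point from camera to world coordinates). Camera axes: x right, y down, z forward; pixel columns grow to the right and rows downward; lengths in m; the calibration is good to about 2 mm. A picture is of the moment at which its call begins. camera_params takes no time and is no camera call.
- r.job_done(): hands the job in; it is judged then, once.
The state is a dict: "time_s": time; "joint_positions": joint angles; "joint_velocities": joint speeds; "effort": joint torques, N m; "position": TCP position; "orientation": TCP orientation; "ft_force": force on the tool from outside, world axes, zero at the start; "moment": the same for the moment, N m; "opening": finger opening in m; "grip_force": force on a finger pad.
Only numpy, scipy, OpenCV 4.12 (cv2) and the standard library are available. Lean on these libraries where they do the work, as an engineer would, in place of code of your own. Each camera call takes 0.05 s, during which the arm holds its last target. There are 200 camera calls.

## Task

Take the grey parts tray by its handle and slide it, with the piston and the valve spring standing on it, from the cabinet top over the step onto the raised locating plate, between the guide rails. Raise only the front of the tray to clear the step and keep its tail down instead of carrying it; then press the tray against the end stop's spring plunger until it clearly gives, firmly but gently, for a moment and let go, leaving it flat and still resting against the plunger, with nothing tipped, jammed or knocked.

Things in the scene. Friction and masses are not known exactly. Their poses are not given: they have to be found in the camera images.
- tray: Grey open metal tray, 150 (x) by 220 (y) mm, walls 22 mm high, floor 4 mm, about 0.45 kg, flat underside with square edges. Origin: centre of the underside; z up. Its nose (leading end) is its -y end, its tail the +y end. A handle bar crosses it 40 mm behind the nose. Tray and load balance behind the bar, so raising the bar raises only the nose.
- tray_grip (a point): Middle of the tray's handle bar axis, 62 mm above the underside, 70 mm from the tray's centre towards the nose; axes as the tray's. The bar is round steel, 12 mm thick, free for about 100 mm along x, on two posts, and can turn between the fingers as the tray tilts.
- tray_nose (a point): Middle of the lower edge of the tray's nose (110 mm from the centre).
- tray_tail (a point): Middle of the lower edge of the tray's tail (110 mm from the centre).
- dock: Fixed aluminium locating plate, 200 (x) by 300 (y) mm, with its top 7 to 12 mm above the cabinet top (the step). Origin: middle of the step's edge, on the top face; the plate runs from there along its own -y, the direction in which the tray goes in; z up. Two dark guide rails, 14 mm high, 158 mm apart (4 mm clear of each side of the tray), flare over their first 40 mm.
- end_stop: Dark steel bar, 150 mm long, 22 mm high, fixed across the plate's far end. Origin: middle of its front face (which looks to +y) at plate level; axes as the plate's. From its middle a black spring plunger on a setting screw, 16 mm thick, sticks out towards the tray; its tip is set anywhere from 12 to 40 mm in front of the face (not in the readings: feel for it). It gives 3 mm under about 12 N, then is solid.
- piston: Piston standing crown up on the tail half of the tray, 66 mm diameter, 57 mm high, 0.28 kg; origin: centre of its underside, z up.
- spring: Steel valve spring standing on the tail half of the tray beside the piston, 30 mm diameter, 42 mm high; origin: centre of its underside, z up.
- grease_tin: Bystander: round tin, 77 mm diameter, 52 mm high, behind the work; origin under its centre.
- gasket_box: Bystander: brown carton, 100x70x23 mm, behind the work; origin under its centre.
- bearing: Bystander: ball bearing, 62 mm diameter, 16 mm high, behind the work; origin under its centre.

How it is judged:
On the way, in this order (a step that is already met when the one before it is completed fails the run):
1. the tray's nose is over the plate, at least 40 mm past the step, while its tail is still on the cabinet-top side, down near the cabinet top (below the plate's top) (y of tray_nose in the frame of dock below -0.04 m and y of tray_tail in the frame of dock above 0.02 m and z of tray_tail in the frame of dock below -0.001 m), for 0.1 s.
2. the whole tray is on the plate and is pressed against the end stop's plunger with more than 6 N for 0.3 s (y of tray_tail in the frame of dock below -0.01 m and contact force between tray and end_stop above 6 N), for 0.3 s.
At the end, for the whole second after the job is handed in: The tray lies flat on the plate (within 2 mm) between the rails (nose within 8 mm of the middle), square within 0.05 rad, its nose still touching the end stop's plunger (over 0.2 N); piston and spring stand upright (within 0.15 rad) on its floor; tray released and at rest (contact force between tray and end_stop above 0.2 N and z of each of tray_nose, tray_tail in the frame of dock below 0.002 m and angle between the y axis of tray and the y axis of dock, either way round below 0.05 rad and y of tray_tail in the frame of dock below -0.01 m and x of tray_nose in the frame of dock between -0.008 and 0.008 m and contact force between the fingers and tray below 0.05 N and linear speed of tray below 0.01 m/s and angle between each of piston, spring's own z axis and vertical below 0.15 rad and z of piston in the frame of tray between 0 and 0.008 m and z of spring in the frame of tray between 0 and 0.008 m).
It fails at once if tray and end stop press on each other with more than 22 N (contact force between tray and end_stop above 22 N).
It fails at once if the tray jams against the plate, step or rails with more than 40 N (its weight included) (contact force between tray and dock above 40 N).
It fails at once if the tray is carried: its tail rises more than 8 mm above the plate's top (z of tray_tail in the frame of dock above 0.008 m).
It fails at once if the tray is tipped by more than 0.22 rad, or the piston or spring by more than 0.4 rad (angle between tray's own z axis and vertical above 0.22 rad or angle between any of piston, spring's own z axis and vertical above 0.4 rad).
It fails at once if a bystander is moved more than 20 mm (distance of any of grease_tin, gasket_box, bearing from where it was at the start of the episode above 0.02 m).
It also fails if it takes over 67 s, if anything falls off the work surface, if the arm or the gripper's body presses on something with over 40 N, if the wrist force passes 120 N, or if a joint passes its speed limit or range.

## Working session

There is one attempt and no reset: what is moved stays moved. The work goes in short steps, Python scripts to look and compute and a tool call to move; the robot and the scene stay as the last step left them, time stands still between calls to the robot, and variables do not carry over. Pictures are saved under pics/ and viewed, at most 10 in all, crops included, and the job is handed in when it is done.

Besides the shell and the picture viewer there is one more tool, called after "Call:" as name([rows], argument=value, ...), one row to a line, values as JSON. arm_command: Moves the arm, as the interface text tells. Its arguments: {"type":"object","properties":{"offset":{"type":"array","items":{"type":"array","items":{"type":"number"}}},"spin":{"type":"array","items":{"type":"number"}},"gripper":{"type":"number"}},"required":["offset","spin"]}

```bash
mkdir -p pics
cat > h.py <<'E'
from workcell import sensors, imaging, r
import numpy as np, cv2
def grab(n):
    p,d=imaging.get_image(n); c=imaging.camera_params(n)
    return p,d,np.array(c["intrinsics"]),np.array(c["cam_to_world"])
def cloud(d,K,T):
    v,u=np.mgrid[:480,:640]
    P=np.stack([(u-K[0,2])/K[0,0]*d,(v-K[1,2])/K[1,1]*d,d],-1)
    W=P@T[:3,:3].T+T[:3,3]; W[d==0]=np.nan
    return W
E
python3 - <<'E'
from h import *
for n in("side","top"):
    p,d,K,T=grab(n); cv2.imwrite(f"pics/{n}0.png",p); np.savez(f"{n}0.npz",p=p,d=d,K=K,T=T); print(n,K[0,0],T.round(3).tolist(),(d==0).mean())
s=sensors.read_state();print(s["time_s"],s["position"],s["orientation"],s["ft_force"])
E
```

```text
side 580.9547949486422 [[-0.987, -0.104, 0.126, 0.414], [-0.161, 0.504, -0.848, 0.982], [0.025, -0.857, -0.514, 0.687], [0.0, 0.0, 0.0, 1.0]] 0.004163411458333334
top 579.626034691854 [[-0.029, -0.981, 0.194, 0.302], [-1.0, 0.029, 0.0, 0.011], [-0.006, -0.193, -0.981, 1.437], [0.0, 0.0, 0.0, 1.0]] 0.003857421875
0.1 [ 0.2504684  -0.57200081  0.23857409] [-7.88255326e-04  9.78766235e-01  2.04978010e-01 -2.25003891e-04] [ 0.59459694  0.5369492  -1.07989372]
```

View pics/side0.png

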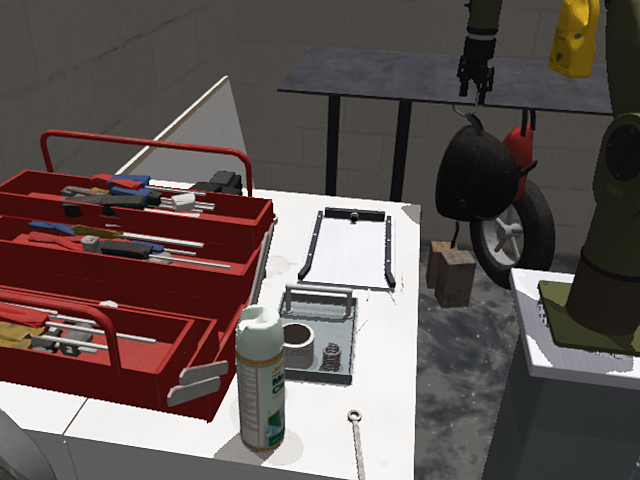

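View pics/top0.png

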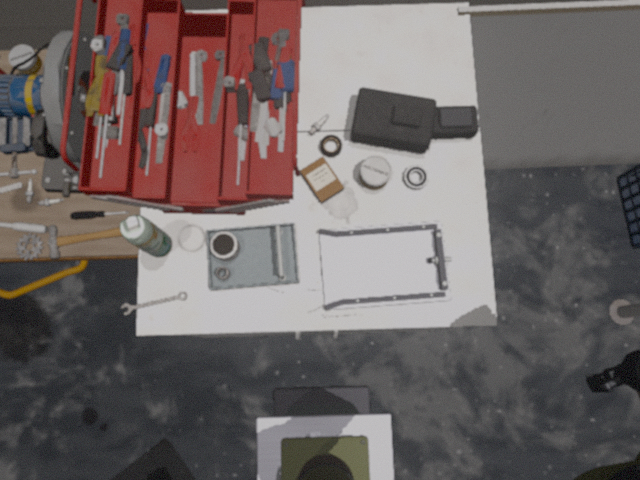

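The top view shows the tray at cols 207–298, rows 224–290, with its bar at col ~280. The dock covers cols 320–448, with the stop at col ~440. The side view shows the same layout, with the bar at (318,295).

```bash
cat > m.py <<'E'
from h import *
def rectw(pts):
    (c,s,a)=cv2.minAreaRect(pts[:,:2].astype(np.float32)*1000); return np.round(c,1),np.round(s,1),round(a,2)
def ln(Q):
    vx,vy,x0,y0=cv2.fitLine(Q[:,:2].astype(np.float32),cv2.DIST_HUBER,0,.001,.001).ravel();return np.round([x0,y0],4),round(float(np.degrees(np.arctan2(vy,vx))),2)
E
python3 - <<'E'
from m import *
for n in("top","side"):
    z=np.load(n+"0.npz");W=cloud(z["d"],z["K"],z["T"]);p=z["p"].astype(int);g=p.mean(-1)
    ok=np.isfinite(W[...,2]); X,Y,Z=[np.where(ok,W[...,i],9) for i in range(3)]
    print(n)
    reg=(X>.3)&(X<.62)&(Y<.35)&(Y>-.4)
    w=reg&(g>170)
    # surface heights: cabinet / plate
    t=w&(Y>.05)&(abs(Z)<.03); print("cab z",np.median(Z[t]))
    t=w&(Y<-.08)&(Y>-.25)&(X>.42)&(X<.52)&(abs(Z)<.05); print("plate z",np.median(Z[t]),t.sum())
    t=reg&(Z>.05)&(Z<.08)&(Y<.14)&(Y>0)&(g>60); B=W[t]; print("bar",len(B),np.median(B,0),B.min(0),B.max(0)); print(rectw(B),ln(B))
    t=reg&(Y<.30)&(Y>.0)&(Z<.04)&(Z>-.01)&(g<150)&(X>.35); 
    k,lab,st,_=cv2.connectedComponentsWithStats(t.astype(np.uint8)); i=1+st[1:,4].argmax(); print("tray",st[i],rectw(W[lab==i]))
    t=(reg&(Y<0.05)&(Y>-.36)&(Z<.06)&(Z>-.01)&(g<90)&(X>.35)); k,lab,st,ce=cv2.connectedComponentsWithStats(t.astype(np.uint8))
    for i in range(1,k):
        if st[i,4]>60: Q=W[lab==i];print("dark",st[i],Q.min(0).round(3),Q.max(0).round(3),np.median(Q,0).round(3),rectw(Q),ln(Q))
E
```

```text
top
cab z 0.0004273654064860244
plate z 0.010573625263221142 2495
bar 257 [0.53898184 0.09342982 0.06727358] [0.47789416 0.08558191 0.05073889] [0.60244601 0.10136628 0.07727665]
(array([540.3,  93.7]), array([124.8,  12. ]), 3.21) (array([0.5394, 0.0934], dtype=float32), 3.13)
tray [ 205  223   94   68 4416] (array([536.2, 168.3]), array([151.8, 226.3]), 3.16)
side
cab z -0.0003455063309138473
plate z 0.009456548204688886 1533
bar 400 [0.53841836 0.09952887 0.06501024] [0.47809417 0.08809431 0.05023508] [0.60314715 0.1084085  0.07034256]
(array([540.7,  97.6]), array([125. ,  15.7]), 3.86) (array([0.5558, 0.1006], dtype=float32), 3.78)
tray [ 279  290   78   99 3424] (array([534.3, 157. ]), array([146.4, 277. ]), 5.75)
dark [324 208  61  16 605] [ 0.439 -0.308  0.007] [ 0.587 -0.262  0.036] [ 0.511 -0.291  0.024] (array([ 512.9, -284.9]), array([147.9,  46.3]), 0.11) (array([ 0.5101, -0.2905], dtype=float32), 2.6)
dark [298 211  98  82 980] [ 0.398 -0.3   -0.   ] [0.601 0.004 0.027] [ 0.478 -0.056  0.022] (array([ 503.6, -148.2]), array([199.7, 297.6]), 2.22) (array([ 0.507 , -0.0985], dtype=float32), -45.99)
```

Run:
```python
from m import *
for n in("top","side"):
    z=np.load(n+"0.npz");W=cloud(z["d"],z["K"],z["T"]);g=z["p"].astype(int).mean(-1)
    ok=np.isfinite(W[...,2]); X,Y,Z=[np.where(ok,W[...,i],9) for i in range(3)]
    t=(X>.36)&(X<.66)&(Y<.02)&(Y>-.36)&(Z>.017)&(Z<.05)&(g<140)
    for nm,c in(("near",(X<.46)&(Y<-.06)&(Y>-.26)),("far",(X>.55)&(Y<-.06)&(Y>-.26)),("stop",(Y<-.262)&(X>.45)&(X<.57))):
        Q=W[t&c];Q=Q[abs(Q[:,2]-np.median(Q[:,2]))<.005]
        if len(Q)>10:
            o=ln(Q); e=np.percentile(Q,[2,50,98],axis=0).round(4); print(n,nm,len(Q),o,e.tolist())
            print(rectw(Q))
    t=(X>.40)&(X<.6)&(Y<.04)&(Y>-.08)&(g>170)
    for y0 in np.arange(-.04,.04,.005):
        q=Z[t&(Y>y0)&(Y<y0+.005)&(abs(Z)<.03)]; print(round(y0,3),np.median(q).round(4),end="; ")
    print()
z=np.load("top0.npz");c=z["p"][200:320,190:470];cv2.imwrite("pics/tc.png",cv2.resize(c,None,fx=2.85,fy=2.85,interpolation=cv2.INTER_CUBIC))
```

```text
top near 318 (array([ 0.4214, -0.1608], dtype=float32), -87.21) [[0.4128, -0.256, 0.0203], [0.4216, -0.1596, 0.0248], [0.4292, -0.0647, 0.0293]]
(array([ 421.4, -160. ]), array([ 11.3, 198.8]), 2.74)
top far 332 (array([ 0.5903, -0.1597], dtype=float32), -87.27) [[0.5815, -0.2556, 0.0196], [0.5903, -0.1577, 0.0243], [0.5989, -0.0645, 0.0287]]
(array([ 590.5, -159.9]), array([ 12.6, 199.9]), 2.49)
top stop 275 (array([ 0.5123, -0.2975], dtype=float32), 2.65) [[0.4574, -0.3075, 0.0271], [0.512, -0.2979, 0.032], [0.567, -0.2744, 0.0363]]
(array([ 510.2, -288.7]), array([119.1,  36.6]), 2.4)
-0.04 0.0099; -0.035 0.0104; -0.03 0.0105; -0.025 0.0099; -0.02 0.0105; -0.015 0.0104; -0.01 0.0075; -0.005 0.0007; -0.0 0.0005; 0.005 0.0002; 0.01 0.0003; 0.015 0.0004; 0.02 0.0003; 0.025 0.0005; 0.03 0.0003; 0.035 0.0009; 
side near 240 (array([ 0.4203, -0.1305], dtype=float32), -87.04) [[0.4123, -0.2552, 0.0203], [0.4217, -0.1484, 0.0235], [0.4306, -0.0648, 0.0266]]
(array([ 422.3, -159.8]), array([ 11.4, 199.5]), 3.14)
side far 190 (array([ 0.5902, -0.153 ], dtype=float32), -87.22) [[0.5825, -0.2559, 0.0194], [0.5903, -0.1479, 0.0233], [0.5978, -0.0634, 0.026]]
(array([ 590.9, -159.5]), array([ 10.4, 198.9]), 2.89)
side stop 261 (array([ 0.5104, -0.2914], dtype=float32), 2.53) [[0.4537, -0.307, 0.0229], [0.5107, -0.2916, 0.0289], [0.5669, -0.2674, 0.0321]]
(array([ 510.2, -286.4]), array([118.4,  44.1]), 4.93)
-0.04 0.0095; -0.035 0.0095; -0.03 0.0095; -0.025 0.0094; -0.02 0.0096; -0.015 0.0095; -0.01 0.0089; -0.005 0.0007; -0.0 -0.0003; 0.005 -0.0002; 0.01 -0.0005; 0.015 -0.0007; 0.02 -0.0004; 0.025 -0.0001; 0.03 -0.0002; 0.035 -0.0003;
```

View pics/tc.png

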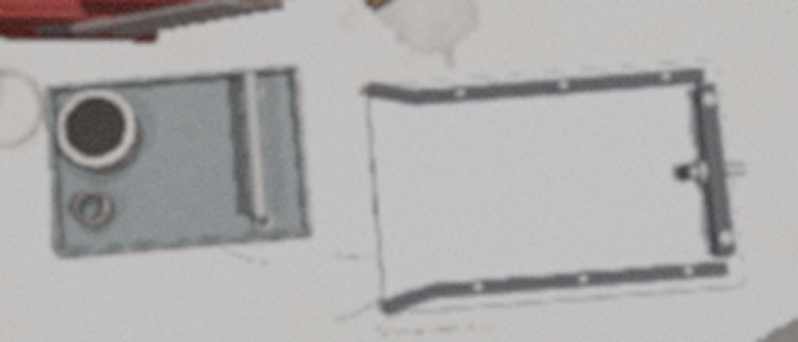

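The crop shows the piston at (97,125) and the spring at (92,208), both near the tail. The rails run along crop rows ~85 and ~285, and the plunger tip is at crop (680,172).

Estimates:
- **Tray:** bar at about (0.540, 0.095, 0.062), yaw 3.2°.
- **Dock:** yaw 2.75°, step at y ≈ -0.006, centreline x ≈ 0.506 - 0.048(y + 0.16), plate z about 0.010.

Next I approach the bar.

Call:
arm_command([
  [2.5,3,0],
  [2.5,3,0],
  [2.5,3,0],
  [2.5,3,0],
  [2.5,3,0],
  [2.5,3,0],
  [2.5,3,0],
  [2.5,3,0],
], spin=[-3,-3,-3,-3,-3,-3,-2.5,0], gripper=0.8)

```text
time_s: 0.9
position: [0.4514, -0.331, 0.239]
orientation: [-0.0, 1.0, 0.027, -0.0]
ft_force: [0.6, -0.2, -0.5]
opening: 0.0684
grip_force: 0.0
```

Call:
arm_command([
  [1.4,4.5,0],
  [1.4,4.5,0],
  [1.4,4.5,0],
  [1.4,4.5,0],
  [1.4,4.5,0],
  [1,4.5,0],
  [1,4.5,0],
  [0.5,4.5,0],
], spin=[0,0,0,0,0,0,0,0])

```text
time_s: 1.7
position: [0.5462, 0.0295, 0.2391]
orientation: [0.0, 1.0, 0.028, 0.0]
ft_force: [0.3, -0.1, 0.3]
opening: 0.0685
grip_force: 0.0
```

Call:
arm_command([
  [-0.3,3.3,-2],
  [-0.3,3.3,-3],
  [0,0,-4],
  [0,0,-3],
  [0,0,-2.5],
  [0,0,-2],
  [0,0,-1],
  [0,0,0],
], spin=[0,0,0,0,0,0,0,0])

```text
time_s: 2.5
position: [0.5388, 0.0934, 0.0631]
orientation: [0.0, 1.0, 0.028, -0.001]
ft_force: [0.3, -0.8, 0.6]
opening: 0.0681
grip_force: 0.0
```

Run:
```python
from h import *
p,d,K,T=grab("side"); cv2.imwrite("pics/s1.png",cv2.resize(p[200:420,200:480],None,fx=2.6,fy=2.6))
```

```text
(no output)
```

View pics/s1.png

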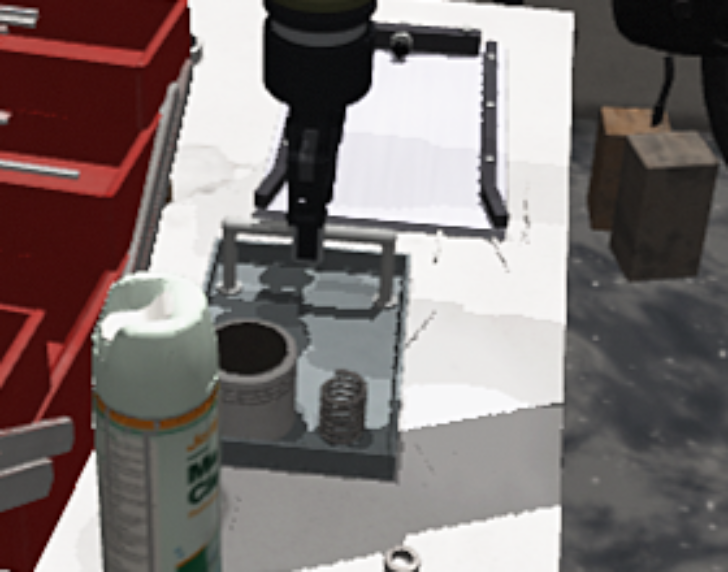

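The fingers straddle the middle of the bar (crop 308,230). Next I lower and close.

Call:
arm_command([
  [0,0.1,-0.6],
  [0,0.1,-0.6],
  [0,0,0],
], spin=[0,0,0])

```text
time_s: 2.85
position: [0.5396, 0.0958, 0.0521]
orientation: [-0.0, 1.0, 0.028, -0.0]
ft_force: [-0.3, 0.3, -0.1]
opening: 0.0683
grip_force: 0.0
```

Call:
arm_command([
  [0,0,0],
  [0,0,0],
  [0,0,0],
  [0,0,0],
  [0,0,0],
  [0,0,0],
  [0,0,0],
  [0,0,0],
], spin=[0,0,0,0,0,0,0,0], gripper=0)

```text
time_s: 3.65
position: [0.5399, 0.0953, 0.0526]
orientation: [0.0, 1.0, 0.027, 0.0]
ft_force: [-1.0, -1.6, 6.0]
opening: 0.0104
grip_force: 58.5
```

Firm grip on the bar. Next I shift the tray sideways onto the dock axis, keeping it flat.

Call:
arm_command([
  [-0.2,0,0],
  [-0.4,0,0],
  [-0.4,0,0],
  [-0.4,0,0],
  [-0.4,0,0],
  [-0.4,0,0],
  [-0.4,0,0],
  [-0.4,0,0],
], spin=[0,0,0,0,0,0,0,0])

```text
time_s: 4.45
position: [0.512, 0.096, 0.0526]
orientation: [-0.001, 1.0, 0.027, 0.003]
ft_force: [4.6, -0.0, -0.2]
opening: 0.0099
grip_force: 59.1
```

Call:
arm_command([
  [-0.4,0,0],
  [-0.4,0,0],
  [-0.4,0,0],
  [-0.3,0,0],
  [-0.1,0,0],
  [0,0,0.2],
  [0,0,0.3],
  [0,0,0],
], spin=[0,0,0,0,-0.4,0,0,0])

```text
time_s: 5.25
position: [0.4925, 0.0956, 0.0572]
orientation: [0.0, 1.0, 0.024, -0.001]
ft_force: [1.4, 0.8, -3.8]
opening: 0.0099
grip_force: 58.5
```

```bash
cat > tr.py <<'E'
from m import *
def tray(y0,y1,n="top"):
    p,d,K,T=grab(n);W=cloud(d,K,T);g=p.astype(int).mean(-1)
    ok=np.isfinite(W[...,2]); X,Y,Z=[np.where(ok,W[...,i],9) for i in range(3)]
    t=(X>.38)&(X<.64)&(Y<y1)&(Y>y0)&(Z<.05)&(Z>-.01)&(g<150)
    k,lab,st,_=cv2.connectedComponentsWithStats(t.astype(np.uint8)); i=1+st[1:,4].argmax(); print("tray",st[i],rectw(W[lab==i]))
    return p
E
python3 - <<'E'
from tr import *
p=tray(0.0,.33); cv2.imwrite("pics/t2.png",cv2.resize(p[200:320,190:470],None,fx=2.85,fy=2.85,interpolation=cv2.INTER_CUBIC))
E
```

```text
tray [ 186  241   36   81 1355] (array([471.3, 305.8]), array([208.9,  65.4]), 17.71)
```

View pics/t2.png

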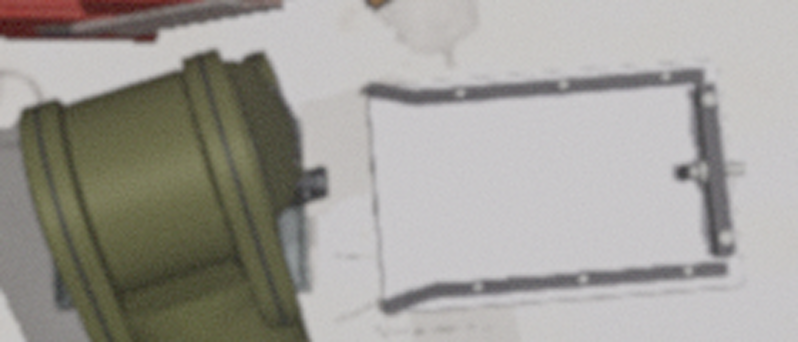

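The arm hides the tray from the top camera, so I rely on the TCP, whose x is about 1 mm off the axis. Next I raise the nose, then advance.

Call:
arm_command([
  [0.05,0,0.3],
  [0.05,0,0.3],
  [0,0,0.3],
  [0,0,0.15],
  [0,-0.3,0],
  [0,-0.6,0],
  [0,-0.6,0],
  [0,-0.6,0],
], spin=[0,0,0,0,0,0,0,0])

```text
time_s: 6.1
position: [0.4947, 0.0735, 0.0678]
orientation: [0.0, 1.0, 0.024, -0.0]
ft_force: [-0.4, 1.0, -5.6]
opening: 0.0099
grip_force: 58.3
```

Run:
```python
from h import *
p,d,K,T=grab("side"); cv2.imwrite("pics/s3.png",cv2.resize(p[200:420,200:480],None,fx=2.6,fy=2.6))
```

```text
(no output)
```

View pics/s3.png

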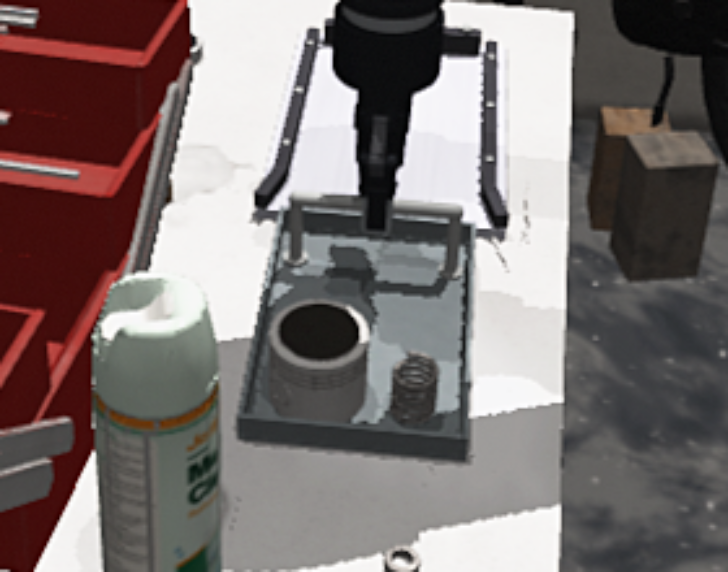

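The tail is down, the nose is raised and the load is upright. Next I check yaw and lateral position from the tail wall.

```bash
cat > tail.py <<'E'
from m import *
def tail(y0,y1,zlo=-.005,zhi=.032):
    p,d,K,T=grab("side");W=cloud(d,K,T);g=p.astype(int).mean(-1)
    ok=np.isfinite(W[...,2]); X,Y,Z=[np.where(ok,W[...,i],9) for i in range(3)]
    t=(X>.36)&(X<.64)&(Y<y1)&(Y>y0)&(Z>zlo)&(Z<zhi)&(g<130)
    # rear-most dark point per image column = tail wall outer face
    rows=np.where(t,np.arange(480)[:,None],-1).max(0); cs=np.where(rows>=0)[0]
    Q=np.array([W[rows[c]-3,c] for c in cs if t[rows[c]-3,c]])
    ym=np.median(Q[:,1]); Q=Q[abs(Q[:,1]-ym)<.012]
    o,a=ln(Q); x0,x1=Q[:,0].min(),Q[:,0].max(); xm=(x0+x1)/2
    print("tail x",x0.round(4),x1.round(4),"y",ym.round(4),"z",np.median(Q[:,2]).round(4),"yaw",a,"axis x there",round(.506+.048*(-.16-ym),4),"mid",xm.round(4),len(Q))
    s=sensors.read_state();print(s["position"].round(4),s["ft_force"].round(1))
if __name__=="__main__":
    import sys; tail(*map(float,sys.argv[1:]))
E
python3 tail.py 0.2 0.3
```

```text
tail x 0.4116 0.5607 y 0.2474 z 0.0048 yaw 3.2 axis x there 0.4864 mid 0.4862 89
[0.4945 0.0724 0.0678] [ 0.5 -1.2 -5.7]
```

Aligned to within 0.3 mm, so I advance.

Call:
arm_command([
  [0.03,-0.7,0],
  [0.04,-0.7,0],
  [0.03,-0.7,0],
  [0.03,-0.7,0],
  [0.04,-0.7,0],
  [0.03,-0.7,0],
  [0.03,-0.7,0],
  [0.04,-0.7,0],
], spin=[0,0,0,0,0,0,0,0])

```text
time_s: 7.0
position: [0.4975, 0.0178, 0.0678]
orientation: [0.0, 1.0, 0.024, 0.0]
ft_force: [-0.7, -0.6, -6.1]
opening: 0.0099
grip_force: 58.4
```

Call:
arm_command([
  [0.03,-0.7,0],
  [0.04,-0.7,0],
  [0.03,-0.7,0],
  [0.03,-0.7,0],
  [0.04,-0.7,0],
  [0.03,-0.5,0],
  [0,0,0],
  [0,0,0],
], spin=[0,0,0,0,0,0,0,0])

```text
time_s: 7.8
position: [0.4994, -0.0219, 0.0678]
orientation: [0.0, 1.0, 0.024, -0.0]
ft_force: [-0.9, -0.3, -5.7]
opening: 0.0098
grip_force: 58.5
```

```bash
python3 tail.py 0.1 0.2
```

```text
tail x 0.4163 0.5664 y 0.1532 z 0.0053 yaw 3.24 axis x there 0.491 mid 0.4914 83
[ 0.4995 -0.0216  0.0678] [ 0.3 -0.5 -5.8]
```

Step 1 is met: nose ~55 mm past the step, tail on the cabinet. I continue with the bar at constant height so the tail rides up gradually.

Call:
arm_command([
  [0.03,-0.6,0],
  [0.03,-0.6,0],
  [0.03,-0.6,0],
  [0.02,-0.6,0],
  [0.03,-0.6,0],
  [0.03,-0.6,0],
  [0.03,-0.6,0],
  [0.03,-0.6,0],
], spin=[0,0,0,0,0,0,0,0])

```text
time_s: 8.65
position: [0.5019, -0.0697, 0.0679]
orientation: [-0.0, 1.0, 0.024, 0.0]
ft_force: [-0.5, 2.2, -3.8]
opening: 0.0097
grip_force: 58.6
```

Call:
arm_command([
  [0.02,-0.4,0],
  [0.02,-0.4,0],
  [0.02,-0.4,0],
  [0.02,-0.4,0],
  [0.02,-0.4,0],
  [0.02,-0.4,0],
], spin=[0,0,0,0,0,0])

```text
time_s: 9.25
position: [0.503, -0.0937, 0.0679]
orientation: [-0.0, 1.0, 0.024, 0.0]
ft_force: [-0.5, 1.8, -4.4]
opening: 0.0098
grip_force: 58.7
```

```bash
python3 tail.py 0.04 0.12 -.005 .04
```

```text
tail x 0.4209 0.5731 y 0.0834 z 0.0053 yaw 2.62 axis x there 0.4943 mid 0.497 70
[ 0.503  -0.0947  0.0679] [ 0.7  1.1 -4.4]
```

Call:
arm_command([
  [0.02,-0.4,0],
  [0.02,-0.4,0],
  [0.02,-0.4,0],
  [0.02,-0.4,0],
  [0.02,-0.4,0],
  [0.02,-0.4,0],
  [0.02,-0.4,0],
  [0.02,-0.4,0],
], spin=[0,0,0,0,0,0,0,0])

```text
time_s: 10.1
position: [0.5045, -0.1259, 0.0678]
orientation: [0.0, 1.0, 0.024, -0.0]
ft_force: [-0.4, 1.5, -4.4]
opening: 0.01
grip_force: 58.7
```

Call:
arm_command([
  [0.02,-0.4,0],
  [0.02,-0.4,0],
  [0.02,-0.4,0],
  [0.02,-0.4,0],
  [0.02,-0.4,0],
  [0.02,-0.4,0],
], spin=[0,0,0,0,0,0])

```text
time_s: 10.7
position: [0.5057, -0.1499, 0.0678]
orientation: [0.0, 1.0, 0.024, -0.0]
ft_force: [0.3, 2.4, -4.0]
opening: 0.0101
grip_force: 58.7
```

```bash
python3 tail.py 0.0 0.08 .002 .05
python3 - <<'E'
from h import *
p,d,K,T=grab("side"); cv2.imwrite("pics/s4.png",cv2.resize(p[180:340,240:440],None,fx=3.6,fy=3.6))
E
```

```text
tail x 0.4241 0.5725 y 0.0289 z 0.0167 yaw 2.45 axis x there 0.4969 mid 0.4983 70
[ 0.5057 -0.1509  0.0678] [-0.6  0.  -5. ]
```

View pics/s4.png

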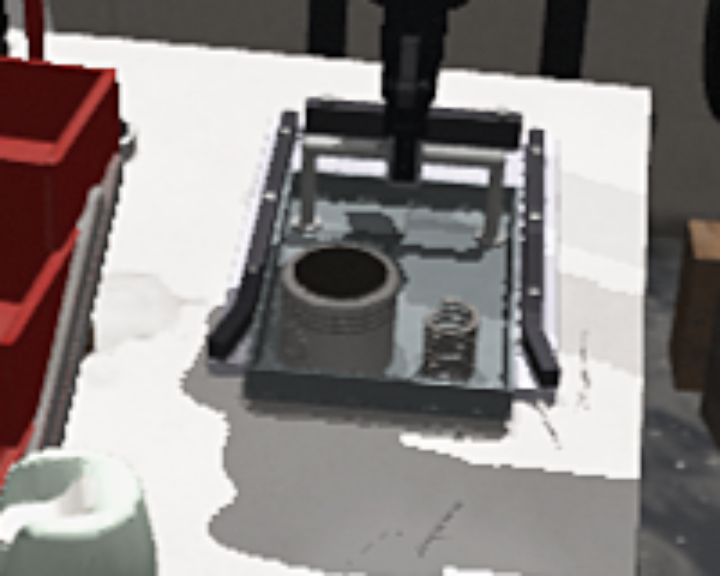

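The tray is centred between the rails, the load is upright, and the tail is just short of the step.

Call:
arm_command([
  [0.02,-0.4,0],
  [0.02,-0.4,0],
  [0.02,-0.4,0],
  [0.02,-0.4,0],
  [0.02,-0.4,0],
  [0.02,-0.4,0],
  [0.02,-0.4,0],
  [0.02,-0.4,0],
], spin=[0,0,0,0,0,0,0,0])

```text
time_s: 11.6
position: [0.5073, -0.1819, 0.0678]
orientation: [0.0, 1.0, 0.024, -0.0]
ft_force: [-0.2, 1.5, -5.3]
opening: 0.0102
grip_force: 58.7
```

Call:
arm_command([
  [0.02,-0.4,0],
  [0.02,-0.4,0],
  [0.01,-0.2,0],
  [0,0,-0.15],
  [0,0,-0.15],
  [0,0,-0.1],
  [0,0,0],
], spin=[0,0,0,0,0,0,0])

```text
time_s: 12.3
position: [0.508, -0.1924, 0.0639]
orientation: [0.001, 1.0, 0.024, 0.0]
ft_force: [-0.0, -2.9, -2.6]
opening: 0.0096
grip_force: 58.9
```

```bash
python3 tail.py -0.05 0.02 .002 .05
```

```text
tail x 0.4002 0.5999 y -0.0073 z 0.009 yaw 3.04 axis x there 0.4987 mid 0.5 36
[ 0.508  -0.1921  0.0639] [-0.6 -3.2 -2.2]
```

Call:
arm_command([
  [0,0,-0.1],
  [0.02,-0.3,0],
  [0.01,-0.2,0],
  [0.01,-0.2,0],
  [0.01,-0.2,0],
], spin=[0,0,0,0,0])

```text
time_s: 12.85
position: [0.5084, -0.1997, 0.0626]
orientation: [-0.001, 1.0, 0.025, -0.0]
ft_force: [-0.8, 2.7, -4.1]
opening: 0.0101
grip_force: 58.9
```

Call:
arm_command([
  [0.01,-0.2,0],
  [0.01,-0.2,0],
  [0.01,-0.2,0],
  [0.01,-0.2,0],
], spin=[0,0,0,0])

```text
time_s: 13.25
position: [0.5086, -0.2089, 0.0628]
orientation: [0.0, 1.0, 0.024, -0.0]
ft_force: [0.0, 1.5, -4.1]
opening: 0.01
grip_force: 58.8
```

Run:
```python
from m import *
z=np.load("top0.npz");W=cloud(z["d"],z["K"],z["T"]);g=z["p"].astype(int).mean(-1)
for i in (258,259,260,261): print([(j,int(g[i,j]),*W[i,j].round(3)[1:]) for j in range(424,446,2)])
```

```text
[(424, 192, np.float64(-0.263), np.float64(0.01)), (426, 160, np.float64(-0.267), np.float64(0.012)), (428, 124, np.float64(-0.273), np.float64(0.008)), (430, 95, np.float64(-0.275), np.float64(0.024)), (432, 124, np.float64(-0.282), np.float64(0.011)), (434, 126, np.float64(-0.287), np.float64(0.012)), (436, 158, np.float64(-0.288), np.float64(0.029)), (438, 116, np.float64(-0.292), np.float64(0.033)), (440, 107, np.float64(-0.297), np.float64(0.032)), (442, 103, np.float64(-0.303), np.float64(0.03)), (444, 139, np.float64(-0.307), np.float64(0.034))]
[(424, 191, np.float64(-0.262), np.float64(0.01)), (426, 147, np.float64(-0.267), np.float64(0.013)), (428, 86, np.float64(-0.271), np.float64(0.017)), (430, 77, np.float64(-0.273), np.float64(0.032)), (432, 136, np.float64(-0.279), np.float64(0.026)), (434, 148, np.float64(-0.285), np.float64(0.023)), (436, 163, np.float64(-0.288), np.float64(0.03)), (438, 124, np.float64(-0.292), np.float64(0.034)), (440, 107, np.float64(-0.298), np.float64(0.03)), (442, 105, np.float64(-0.302), np.float64(0.031)), (444, 134, np.float64(-0.307), np.f
[... 434 characters left out ...]
np.float64(-0.297), np.float64(0.032)), (442, 102, np.float64(-0.301), np.float64(0.037)), (444, 126, np.float64(-0.306), np.float64(0.034))]
[(424, 192, np.float64(-0.261), np.float64(0.013)), (426, 149, np.float64(-0.267), np.float64(0.009)), (428, 81, np.float64(-0.271), np.float64(0.015)), (430, 69, np.float64(-0.273), np.float64(0.028)), (432, 126, np.float64(-0.279), np.float64(0.024)), (434, 136, np.float64(-0.283), np.float64(0.026)), (436, 144, np.float64(-0.287), np.float64(0.031)), (438, 114, np.float64(-0.292), np.float64(0.034)), (440, 103, np.float64(-0.297), np.float64(0.03)), (442, 101, np.float64(-0.301), np.float64(0.038)), (444, 118, np.float64(-0.306), np.float64(0.036))]
```

The plunger tip is near y ≈ -0.270 and the nose near -0.249. I close most of the gap, then creep.

Call:
arm_command([
  [0.01,-0.2,-0.05],
  [0.01,-0.2,-0.05],
  [0.01,-0.2,0],
  [0.01,-0.2,0],
  [0.01,-0.2,0],
  [0.01,-0.2,0],
], spin=[0,0,0,0,0,0])

```text
time_s: 13.85
position: [0.5101, -0.2176, 0.0626]
orientation: [-0.002, 1.0, 0.025, 0.0]
ft_force: [-0.2, 8.2, 5.0]
opening: 0.0101
grip_force: 59.8
```

Call:
arm_command([
  [0,-0.1,0],
  [0,-0.1,0],
  [0,-0.1,0],
  [0,0,0],
], spin=[0,0,0,0])

```text
time_s: 14.25
position: [0.5102, -0.2211, 0.0626]
orientation: [-0.001, 1.0, 0.025, 0.001]
ft_force: [0.0, 7.2, 4.7]
opening: 0.0099
grip_force: 59.7
```

Call:
arm_command([
  [0,0,0.05],
  [0,-0.1,0],
  [0,-0.1,0],
  [0,0,0],
], spin=[0,0,0,0])

```text
time_s: 14.65
position: [0.5097, -0.2248, 0.0626]
orientation: [-0.0, 1.0, 0.024, 0.0]
ft_force: [-0.1, 5.2, 1.3]
opening: 0.01
grip_force: 59.4
```

```bash
python3 tail.py -0.06 0.0 .012 .05
```

```text
tail x 0.418 0.5827 y -0.043 z 0.021 yaw 1.91 axis x there 0.5004 mid 0.5004 74
[ 0.5098 -0.2248  0.0626] [-0.7  4.9  1.6]
```

Call:
arm_command([
  [0.01,-0.1,0],
  [0,-0.1,0],
  [0,0,0],
], spin=[0,0,0])

```text
time_s: 15.0
position: [0.5098, -0.2268, 0.0626]
orientation: [-0.0, 1.0, 0.024, 0.0]
ft_force: [0.5, 5.4, 1.6]
opening: 0.0101
grip_force: 59.4
```

Call:
arm_command([
  [0.01,-0.1,0],
  [0,-0.1,0],
  [0,0,0],
], spin=[0,0,0])

```text
time_s: 15.3
position: [0.5099, -0.2287, 0.0626]
orientation: [-0.0, 1.0, 0.024, 0.0]
ft_force: [0.1, 5.8, 1.4]
opening: 0.0101
grip_force: 59.4
```

Call:
arm_command([
  [0.01,-0.1,0],
  [0,-0.05,0],
  [0,0,0],
], spin=[0,0,0])

```text
time_s: 15.6
position: [0.51, -0.23, 0.0626]
orientation: [-0.001, 1.0, 0.024, 0.0]
ft_force: [-0.2, 5.7, 1.8]
opening: 0.0102
grip_force: 59.5
```

Call:
arm_command([
  [0,-0.05,0],
  [0,-0.05,0],
  [0,0,0],
], spin=[0,0,0])

```text
time_s: 15.9
position: [0.51, -0.2302, 0.0626]
orientation: [-0.001, 1.0, 0.025, 0.0]
ft_force: [-0.3, 6.0, 1.5]
opening: 0.0099
grip_force: 59.6
```

Call:
arm_command([
  [0,-0.05,0],
  [0,-0.05,0],
  [0,0,0],
], spin=[0,0,0])

```text
time_s: 16.2
position: [0.51, -0.2304, 0.0626]
orientation: [-0.002, 1.0, 0.025, 0.0]
ft_force: [-0.7, 8.7, 3.3]
opening: 0.0097
grip_force: 59.6
```

Call:
arm_command([
  [0,-0.05,0],
  [0,-0.05,0],
  [0,0,0],
], spin=[0,0,0])

```text
time_s: 16.5
position: [0.51, -0.2307, 0.0626]
orientation: [-0.002, 1.0, 0.025, -0.0]
ft_force: [-0.9, 10.1, 3.5]
opening: 0.0098
grip_force: 59.7
```

Contact: the force is rising with little motion. I press further in small steps.

Call:
arm_command([
  [0,-0.1,0],
  [0,-0.05,0],
  [0,0,0],
], spin=[0,0,0])

```text
time_s: 16.8
position: [0.51, -0.2311, 0.0626]
orientation: [-0.003, 1.0, 0.026, -0.0]
ft_force: [-0.5, 11.4, 3.8]
opening: 0.0098
grip_force: 59.9
```

Call:
arm_command([
  [0,-0.1,0],
  [0,-0.05,0],
  [0,0,0],
], spin=[0,0,0])

```text
time_s: 17.1
position: [0.51, -0.2315, 0.0626]
orientation: [-0.003, 1.0, 0.026, -0.0]
ft_force: [-0.2, 13.5, 5.4]
opening: 0.0098
grip_force: 60.0
```

Call:
arm_command([
  [0,-0.1,0.03],
  [0,-0.05,0],
  [0,0,0],
], spin=[0,0,0])

```text
time_s: 17.4
position: [0.51, -0.2322, 0.0626]
orientation: [-0.004, 1.0, 0.026, -0.0]
ft_force: [-0.1, 15.4, 3.7]
opening: 0.0098
grip_force: 59.8
```

Call:
arm_command([
  [0,-0.1,0],
  [0,-0.05,0],
  [0,0,0],
], spin=[0,0,0])

```text
time_s: 17.7
position: [0.51, -0.2325, 0.0626]
orientation: [-0.005, 1.0, 0.027, -0.001]
ft_force: [0.4, 16.4, 4.1]
opening: 0.0101
grip_force: 60.0
```

Pressed with an estimated 10 N and ~2.4 mm of give. I hold, then ease off before opening.

Call:
arm_command([
  [0,0,0],
  [0,0,0],
  [0,0,0],
  [0,0,0],
  [0,0,0],
], spin=[0,0,0,0,0])

```text
time_s: 18.2
position: [0.51, -0.2325, 0.0626]
orientation: [-0.005, 1.0, 0.027, -0.001]
ft_force: [-1.5, 17.4, 4.3]
opening: 0.0102
grip_force: 60.0
```

Call:
arm_command([
  [0,0.1,0],
  [0,0.1,0],
  [0,0.1,0],
  [0,0,0],
], spin=[0,0,0,0])

```text
time_s: 18.6
position: [0.5099, -0.2324, 0.0626]
orientation: [-0.003, 1.0, 0.026, -0.0]
ft_force: [-0.2, 12.5, 2.2]
opening: 0.0105
grip_force: 59.6
```

Call:
arm_command([
  [0,0.1,0],
  [0,0.1,0],
  [0,0.1,0],
  [0,0,0],
], spin=[0,0,0,0])

```text
time_s: 19.0
position: [0.5099, -0.2323, 0.0626]
orientation: [-0.001, 1.0, 0.025, 0.0]
ft_force: [-0.4, 7.5, 0.3]
opening: 0.0099
grip_force: 59.4
```

Call:
arm_command([
  [0,0,0],
  [0,0,0],
  [0,0,0],
  [0,0,0],
  [0,0,0],
  [0,0,0],
], spin=[0,0,0,0,0,0], gripper=0.6)

```text
time_s: 19.6
position: [0.5097, -0.2343, 0.0627]
orientation: [0.0, 1.0, 0.024, 0.0]
ft_force: [-0.5, -0.5, -0.8]
opening: 0.0512
grip_force: 0.0
```

Call:
arm_command([
  [0,0,1],
  [0,0,2],
  [0,0,3],
  [0,0,4],
  [0,0,4],
  [0,0,4],
  [0,0,0],
], spin=[0,0,0,0,0,0,0])

```text
time_s: 20.3
position: [0.513, -0.2352, 0.2488]
orientation: [0.002, 1.0, 0.024, 0.006]
ft_force: [-0.0, -1.0, -0.3]
opening: 0.0513
grip_force: 0.0
```

Call:
arm_command([
  [0,4.5,0],
  [0,4.5,0],
  [0,4.5,0],
  [0,4.5,0],
  [0,4.5,0],
  [0,4.5,0],
  [0,4.5,0],
  [0,4.5,0],
], spin=[0,0,0,0,0,0,0,0])

```text
time_s: 21.1
position: [0.5091, 0.1277, 0.2427]
orientation: [0.0, 1.0, 0.024, -0.0]
ft_force: [0.9, -0.0, 0.2]
opening: 0.0513
grip_force: 0.0
```

Run:
```python
from tr import *
p=tray(-.262,.01); a=cv2.resize(p[200:320,300:470],None,fx=3.5,fy=3.5,interpolation=cv2.INTER_CUBIC); cv2.imwrite("pics/t5.png",a)
p,d,K,T=grab("top");W=cloud(d,K,T)
Q=W[220:300,300:460].reshape(-1,3);B=Q[(Q[:,2]>.058)&(Q[:,2]<.085)&(Q[:,1]<-.18)];print(len(B),np.median(B,0),rectw(B),ln(B))
```

```text
tray [ 317  225  111   85 3917] (array([ 507.6, -134.3]), array([204.6, 262.5]), 2.79)
274 [ 0.50855944 -0.23094573  0.07687483] (array([ 510.6, -231.4]), array([126.4,  12.4]), 2.86) (array([ 0.5089, -0.2312], dtype=float32), 2.9)
```

View pics/t5.png

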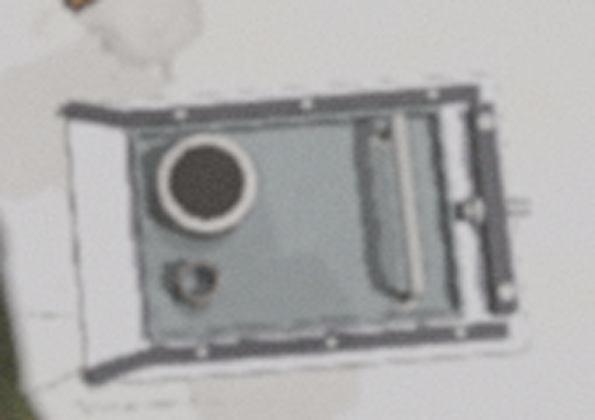

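The tray is square (2.8°) and centred, with both parts standing. The nose sits at the plunger. To be sure of a residual contact force I nudge the bar once more with shut fingers and ease off slowly.

Call:
arm_command([
  [0,-4.5,0],
  [0,-4.5,0],
  [0,-4.5,0],
  [0,-4.5,0],
  [0,-4.5,0],
  [0,-4.5,0],
  [0,-4.5,0],
  [0,-0.8,0],
], spin=[0,0,0,0,0,0,0,0], gripper=0)

```text
time_s: 22.0
position: [0.5077, -0.2051, 0.2425]
orientation: [0.002, 1.0, 0.019, -0.001]
ft_force: [-0.5, -0.5, -0.1]
opening: -0.0
grip_force: 0.0
```

Call:
arm_command([
  [0,0,-4],
  [0,0,-4],
  [0,0,-4],
  [0,0,-3],
  [0,0,-2],
  [0,0,-1],
  [0,0,0],
  [0,0,0],
], spin=[0,0,0,0,0,0,0,0])

```text
time_s: 22.8
position: [0.5102, -0.1971, 0.0634]
orientation: [0.0, 1.0, 0.024, 0.001]
ft_force: [-0.0, -0.2, 0.9]
opening: -0.0
grip_force: 0.0
```

Call:
arm_command([
  [0,-0.2,0],
  [0,-0.2,0],
  [0,-0.2,0],
  [0,-0.1,0],
  [0,-0.1,0],
  [0,-0.1,0],
  [0,0,0],
], spin=[0,0,0,0,0,0,0])

```text
time_s: 23.5
position: [0.5096, -0.2062, 0.0626]
orientation: [0.0, 1.0, 0.024, -0.0]
ft_force: [0.3, -0.2, 0.4]
opening: -0.0
grip_force: 0.0
```

Call:
arm_command([
  [0,-0.1,0],
  [0,-0.1,0],
  [0,-0.1,0],
  [0,0,0],
], spin=[0,0,0,0])

```text
time_s: 23.9
position: [0.5096, -0.2093, 0.0626]
orientation: [0.0, 1.0, 0.024, 0.0]
ft_force: [-0.1, 0.2, -0.4]
opening: -0.0001
grip_force: 0.0
```

Call:
arm_command([
  [0,-0.1,0],
  [0,-0.1,0],
  [0,-0.1,0],
  [0,0,0],
], spin=[0,0,0,0])

```text
time_s: 24.3
position: [0.5096, -0.2114, 0.0626]
orientation: [-0.0, 1.0, 0.024, -0.0]
ft_force: [-0.3, 2.1, -0.2]
opening: -0.0002
grip_force: 0.9
```

Call:
arm_command([
  [0,-0.1,0],
  [0,-0.1,0],
  [0,0,0],
], spin=[0,0,0])

```text
time_s: 24.6
position: [0.5096, -0.2116, 0.0626]
orientation: [-0.001, 1.0, 0.025, -0.0]
ft_force: [0.0, 5.2, 2.0]
opening: -0.0001
grip_force: 3.1
```

Call:
arm_command([
  [0,-0.1,0],
  [0,-0.1,0],
  [0,-0.1,0],
  [0,0,0],
], spin=[0,0,0,0])

```text
time_s: 25.0
position: [0.5096, -0.2117, 0.0626]
orientation: [-0.003, 1.0, 0.026, -0.001]
ft_force: [-1.2, 11.1, 3.8]
opening: 0.0003
grip_force: 5.8
```

Call:
arm_command([
  [0,-0.1,0],
  [0,-0.1,0],
  [0,0,0],
], spin=[0,0,0])

```text
time_s: 25.3
position: [0.5096, -0.2121, 0.0626]
orientation: [-0.004, 1.0, 0.027, -0.001]
ft_force: [-0.3, 14.4, 5.4]
opening: 0.0002
grip_force: 7.3
```

Breakaway needed ~12 N, so the plunger was still loaded. I press slightly more, hold 0.5 s, and ease off slowly.

Call:
arm_command([
  [0,-0.1,0],
  [0,-0.05,0],
  [0,0,0],
  [0,0,0],
  [0,0,0],
  [0,0,0],
  [0,0,0],
], spin=[0,0,0,0,0,0,0])

```text
time_s: 26.0
position: [0.5096, -0.2125, 0.0626]
orientation: [-0.005, 1.0, 0.027, -0.001]
ft_force: [-1.8, 17.3, 6.8]
opening: 0.0003
grip_force: 8.3
```

Call:
arm_command([
  [0,0.1,0],
  [0,0.1,0],
  [0,0.1,0],
  [0,0.1,0],
  [0,0.1,0],
  [0,0.1,0],
  [0,0.1,0],
  [0,0.1,0],
], spin=[0,0,0,0,0,0,0,0])

```text
time_s: 26.8
position: [0.5097, -0.2121, 0.0626]
orientation: [-0.0, 1.0, 0.024, 0.0]
ft_force: [-0.0, 3.0, 0.9]
opening: 0.0003
grip_force: 1.4
```

Call:
arm_command([
  [0,0.1,0],
  [0,0.1,0],
  [0,0.1,0],
  [0,0.1,0],
  [0,0.3,0],
  [0,0.5,0],
  [0,0,0],
], spin=[0,0,0,0,0,0,0])

```text
time_s: 27.5
position: [0.5098, -0.1993, 0.0626]
orientation: [-0.0, 1.0, 0.025, -0.0]
ft_force: [-0.6, 0.5, 0.2]
opening: 0.0002
grip_force: 0.0
```

Call:
arm_command([
  [0,0,2],
  [0,0,4],
  [0,0,4],
  [0,0,4],
  [0,2,2],
  [0,4,0],
  [0,4,0],
  [0,4,0],
], spin=[0,0,0,0,0,0,0,0])

```text
time_s: 28.3
position: [0.5095, -0.0592, 0.223]
orientation: [0.0, 1.0, 0.024, 0.0]
ft_force: [0.4, -0.5, 0.3]
opening: 0.0
grip_force: 0.0
```

Call:
arm_command([
  [0,4,0],
  [0,4,0],
  [0,4,0],
  [0,4,0],
  [0,0,0],
  [0,0,0],
  [0,0,0],
  [0,0,0],
], spin=[0,0,0,0,0,0,0,0])

```text
time_s: 29.1
position: [0.5097, 0.0977, 0.2226]
orientation: [0.001, 1.0, 0.023, -0.0]
ft_force: [-0.1, -0.6, -0.7]
opening: 0.0001
grip_force: 0.0
```

Run:
```python
from m import *
p,d,K,T=grab("side"); cv2.imwrite("pics/s6.png",cv2.resize(p[180:340,240:440],None,fx=3.6,fy=3.6))
p,d,K,T=grab("top");W=cloud(d,K,T)
Q=W[220:300,300:460].reshape(-1,3);B=Q[(Q[:,2]>.058)&(Q[:,2]<.085)&(Q[:,1]<-.18)];print(rectw(B),ln(B))
```

```text
(array([ 510.4, -231.5]), array([126.2,  13. ]), 2.5) (array([ 0.5096, -0.2312], dtype=float32), 2.96)
```

View pics/s6.png

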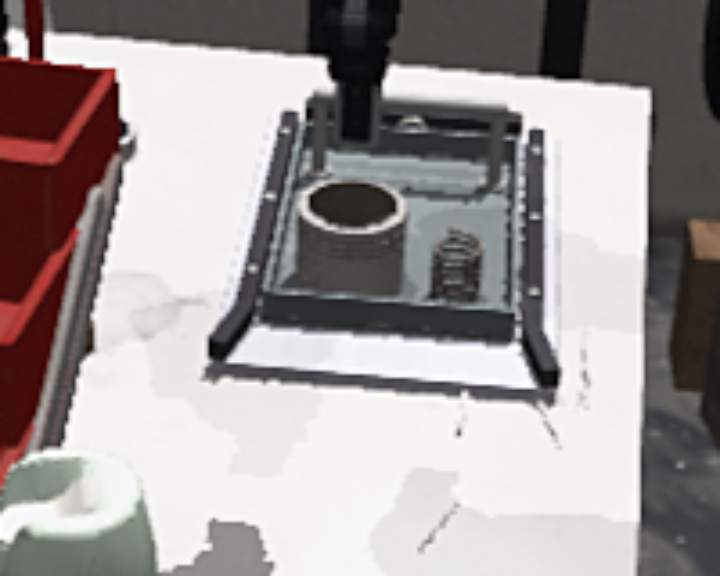

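The tray lies flat between the rails with its tail edge at crop row ~325, past the step. The piston (352,235) and the spring (458,265) are upright.

```bash
python3 -c "
from workcell import r
print(r.job_done())"
```

```text
the job is handed in; nothing more can be done
None
```

I handed the job in at about 29 s; no verdict came back. The tray looks flat and square between the rails, with the piston and spring upright, and it was pressed on the plunger at an estimated 10 N (wrist force less friction), then released, apparently still touching.

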